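# Return the check valve to its labelled tray slot

### The job

Put the brass check valve back in its own storage slot: of the three steel trays, the one whose label shows the valve, a bar with a stub at its middle (a T). Lower it upright (hex cap on top) and lengthwise onto the floor of the slot before you let go, fully inside the slot's walls. Leave the black silencer and the brass elbow where they lie.

Things in the scene. Friction and masses are not known exactly. Their poses are not given: they have to be found in the camera images.
- valve: Brass check valve, about 0.4 kg, loose on the bench, on the robot's left: a block 36 long (x), 34 wide (y), 34 mm high, a round port (32 mm dia) at each x end, 76 mm long in all, a 21 mm hex cap on top (46 mm high in all). Alike either way round. Grip it across the block, along y. Origin: centre of the block's underside, z up.
- slot_valve: Its fixed tray, 1 of 3 empty ones on the robot's right in any order, alike but for the label. Slot inside 104 (x) by 54 mm (y); origin: its centre at bench height, floor 3 mm above; 3 mm walls to 15 mm, long ones cut away over the middle 60 mm for fingers. Label 54 x 78 mm on a 15 mm ledge beyond the +x (far) end: T, stub away from the slot, = valve. Others: L = elbow, plain bar with thin end = silencer.
- silencer: Bystander: black plastic silencer, a 32 mm thick ribbed cylinder with a hex collar and a short thin spigot, 78 mm long, lying on the bench along its x axis. Origin near its middle, at bench height. Leave it.
- elbow: Bystander: brass 90 degree pipe elbow, 30 mm thick, an L of two legs about 62 mm long each, lying flat on the bench. Origin between the legs, at bench height. Leave it.
Mind the look-alikes: they are no part of the job. What is shaped like the valve but white is not meant. Leave any purple look-alike of the slot_valve alone.

How it is judged:
On the way:
1. the valve, still held, is inside its own slot, at most 12 mm above the floor (horizontal distance between valve and slot_valve below 0.02 m and z of valve in the frame of slot_valve below 0.015 m and contact force between the fingers and valve above 1 N), for 0.1 s.
At the end, for the whole second after the job is handed in: The valve rests released and still on the floor of its own slot (underside within 3 mm of the floor), within 18 mm of the slot's centre lengthwise and 13 mm across, upright within 7 degrees, ports along the slot within 25 degrees; silencer and elbow within 30 mm of where they started (x of valve in the frame of slot_valve between -0.018 and 0.018 m and y of valve in the frame of slot_valve between -0.013 and 0.013 m and z of valve in the frame of slot_valve between 0 and 0.006 m and angle between the x axis of valve and the x axis of slot_valve, either way round below 0.45 rad and angle between valve's own z axis and vertical below 0.12 rad and linear speed of valve below 0.02 m/s and contact force between the fingers and valve below 0.1 N and distance of each of silencer, elbow from where it was at the start of the episode below 0.03 m); the robot touches nothing.
It fails at once if the silencer or the elbow is moved more than 30 mm (distance of any of silencer, elbow from where it was at the start of the episode above 0.03 m).
It also fails if it takes over 32 s, if anything falls off the work surface, if the arm or the gripper's body presses on something with over 40 N, if the wrist force passes 120 N, or if a joint passes its speed limit or range.

### The arm

A 7-joint arm with a two-finger parallel gripper is mounted at the origin on the work surface. World frame = base frame: x ahead of the robot, y to its left, z up, the work surface at z = 0. Lengths are in m, angles in rad, forces in N, time in s.
With the tool pointing down it reaches from about 0.4 to 0.85 m from the base axis. Payload 10.4 kg.
Tool frame: the origin (TCP) lies midway between the tips of the shut fingers; the grasp point (between the pads) lies 19 mm behind it; z points along the fingers, x is the direction in which the jaws open and shut, and the axes are right-handed (so a half turn about z gives the same grasp; the last joint's range is limited). The gripper opens to 85 mm and grips with 20 to 120 N. Pads are 22 mm wide; open, the fingers measure 114 mm over their backs; the gripper's body (76 mm by 85 mm) begins 54 mm behind the grasp point. The pads swing forward as they close: fully open they stand 13 mm farther back than shut.
Start: joints at [1.248, 0.332, -0.065, 1.46, 0.022, 1.35, -0.088], TCP at [0.185, -0.597, 0.195] pointing down, gripper open.
Joint ranges: [-2.6, 2.6], [-0.5, 2.12], [-1.47, 1.34], [0.16, 2.42], [-1.27, 4.41], [0.06, 2.06], [-2.6, 2.6]. Speed limits (rad/s): [2.22, 2.22, 2.79, 2.79, 3.14, 3.14, 3.14].

### API

Orientations are given as a unit quaternion [x, y, z, w].
In Python, from workcell import manip, cams gives the robot as it stands.
- The arm moves only by the tool move_arm, never from a script. Its argument "moves" is a list of rows, each a list of 7 numbers: the turn, a rotation vector about the tool's x, y, z in degrees, then the shift along the tool's x, y, z in m, then the finger opening in m, from 0 to 0.0854. A call has 1 to 10 rows; each row is the pose to reach, as a shift and turn from the pose commanded when the call began, along the tool's axes at that moment; what a row does not reach only later rows make up. A row lasts 1/10 s, in which the tool goes at most 50 mm and 8.59 degrees, less where a joint would pass 70% of its speed; a pose out of reach is approached as far as the arm can. A call with a gripper value outside its range is refused whole. The fingers move at their own pace and stop on an object; "grip_force" is the grip in N (left out, the last holds). Time passes only in rows, so rows that repeat a pose let the fingers close. It gives the time, the measured TCP pose, the force and the opening at its end, in the units of the state.
- manip.get_obs(): the state, without advancing time (a new reading comes with each control period).
- cams.camera(name): name is "side" or "top"; returns the picture (384x512x3 uint8, red, green, blue); there is no depth.
- cams.camera_params(name): a dict with "fx", "fy", "cx", "cy" (pixels), "dist_coeffs" ([k1, k2, p1, p2, k3] as OpenCV has them; the pictures are not rectified), "xyz" and "rotation" of the camera in the world. Camera axes: x right, y up, looking along -z (the intrinsics and any distortion apply to the point x, -y, -z); pixel columns grow to the right and rows downward; lengths in m; the calibration is good to about 2 mm. A picture is of the moment at which its call begins. camera_params takes no time and is no camera call.
- manip.hand_in(): hands the job in, once; it reports no verdict.
The state is a dict: "clock": time; "joint_pos": joint angles; "joint_velocities": joint speeds; "tau": joint torques, N m; "position": TCP position; "ee_rot": TCP orientation; "ft_force": force on the tool from outside, world axes, zero at the start; "torque": the same for the moment, N m; "grip_width": opening from 0.0 (shut) to 1.0 (fully open).
Only numpy, scipy, OpenCV 4.12 (cv2) and the standard library are available. Lean on these libraries where they do the work, as an engineer would, in place of code of your own. Each camera call takes 0.05 s, during which the arm holds its last target. There are 200 camera calls.

## Working session

There is one attempt and no reset: what is moved stays moved. The work goes in short steps, Python scripts to look and compute and a tool call to move; the robot and the scene stay as the last step left them, time stands still between calls to the robot, and variables do not carry over. Pictures are saved under pics/ and viewed, about 8 in all and at most 12, crops included, and the job is handed in when it is done.

Besides the shell and the picture viewer there is one more tool, called after "Request:" as name(argument=value, ...), one argument or row to a line, values as JSON. move_arm: Moves the arm, as the interface text tells. Its arguments: {"type":"object","properties":{"moves":{"type":"array","items":{"type":"array","items":{"type":"number"}}},"grip_force":{"type":"number"}},"required":["moves"]}

```bash
mkdir -p pics; ls
python3 - <<'E'
from workcell import manip, cams
import cv2
for n in("top","side"):
    im=cams.camera(n); cv2.imwrite(f"pics/{n}0.png",im[...,::-1]); print(n,cams.camera_params(n))
print(manip.get_obs())
E
```

```text
pics
top {'fx': 460.680179987711, 'fy': 460.680179987711, 'cx': 248.3218294712978, 'cy': 193.68652744030047, 'dist_coeffs': array([-0.13421185,  0.        ,  0.        ,  0.        ,  0.        ]), 'xyz': array([0.23368616, 0.03201043, 1.32609973]), 'rotation': array([-0.05174493,  0.0593681 ,  0.70954834, -0.70024213])}
side {'fx': 448.0614808624353, 'fy': 448.0614808624353, 'cx': 256.29630028105504, 'cy': 184.64272382577465, 'dist_coeffs': array([0.04270434, 0.        , 0.        , 0.        , 0.        ]), 'xyz': array([0.23490985, 0.88870412, 0.63090888]), 'rotation': array([-0.06715117,  0.46585107,  0.87628014, -0.10298841])}
{'clock': 0.1, 'joint_pos': array([ 1.2483651 ,  0.33280569, -0.06466706,  1.46086326,  0.02160901,
        1.34987603, -0.08849186]), 'joint_velocities': array([-0.0011708 , -0.00093678, -0.00147697, -0.0008967 ,  0.00036239,
        0.00028374, -0.00015278]), 'tau': array([ 1.10272973e-03, -6.26751852e+01,  4.93204873e-02, -3.92435431e+01,
        1.64520484e-02,  6.88130938e-03,  2.60295167e-06]), 'position': array([ 0.18446164, -0.59676598,  0.19419447]), 'ee_rot': array([ 8.04784707e-01, -5.93566493e-01, -5.27312536e-04, -3.41926458e-04]), 'ft_force': array([-0.58409001,  0.19501507, -0.73319455]), 'torque': array([-0.01408456, -0.00099064, -0.02170833]), 'grip_width': 0.9962598365547456}
```

View pics/top0.png

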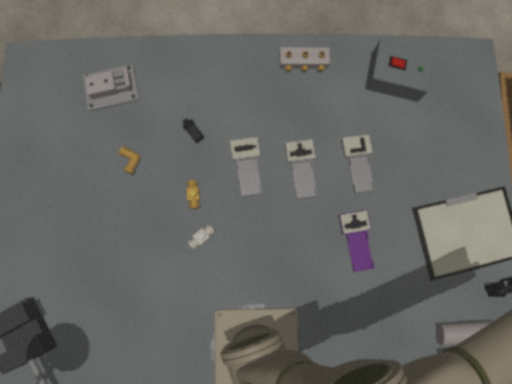

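View pics/side0.png

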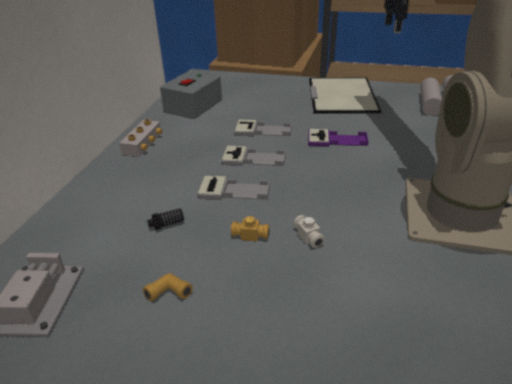

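The top view shows these candidates:
- **Valve:** brass valve at (193,194). The look-alikes are the white one at (202,236) and the brass elbow at (130,160).
- **Slot:** steel trays at (249,180) with a plain bar, (304,180) with a T, and (361,175) with an L. There is also a purple T tray at (359,250).

I choose the brass valve at (193,194) and the middle steel T tray, and will check both in one close crop.

```bash
cat > h.py <<'E'
import numpy as np, cv2
from scipy.spatial.transform import Rotation as R
from workcell import manip, cams
def ray(n,uv):
    p=cams.camera_params(n); K=np.array([[p['fx'],0,p['cx']],[0,p['fy'],p['cy']],[0,0,1]])
    q=cv2.undistortPoints(np.array(uv,float).reshape(-1,1,2),K,p['dist_coeffs']).reshape(-1,2)
    d=np.c_[q[:,0],-q[:,1],-np.ones(len(q))]
    return p['xyz'],R.from_quat(p['rotation']).apply(d)
def plane(n,uv,z):
    o,d=ray(n,uv); return o+d*((z-o[2])/d[:,2])[:,None]
def tri(a,b):  # top px, side px -> point, gap
    o1,d1=ray("top",[a]); o2,d2=ray("side",[b]); d1=d1[0];d2=d2[0]
    s=np.linalg.lstsq(np.c_[d1,-d2],o2-o1,rcond=None)[0]
    p,q=o1+s[0]*d1,o2+s[1]*d2; return (p+q)/2,np.linalg.norm(p-q)
def mask(im,kind):
    h=cv2.cvtColor(im,cv2.COLOR_RGB2HSV)
    return cv2.inRange(h,(10,110,60),(30,255,255)) if kind=="brass" else h
E
python3 - <<'E'
from h import *
t=cv2.imread("pics/top0.png"); s=cv2.imread("pics/side0.png")
def c(im,x,y,w=66,h=50): return cv2.resize(im[y:y+h,x:x+w],(396,300),interpolation=cv2.INTER_CUBIC)
cv2.imwrite("pics/crop.png",np.vstack([np.hstack([c(t,160,170),c(t,262,136,82,62)]),np.hstack([c(s,218,205),c(s,218,135,82,62)])]))
for n,im,(x,y,w,h) in(("top",t,(170,170,45,45)),("side",s,(215,205,65,45))):
    m=mask(im[y:y+h,x:x+w,::-1].copy(),"brass"); cs=max(cv2.findContours(m,0,1)[0],key=cv2.contourArea)
    print(n,cv2.minAreaRect(cs+np.array([x,y])),cv2.boundingRect(cs+np.array([x,y])))
# steel tray pixel levels
print(t[185,280:326].tolist())
E
```

```text
top ((192.5, 194.0), (26.0, 11.0), 90.0) (187, 181, 12, 27)
side ((249.47134399414062, 227.81558227539062), (37.30072784423828, 23.629825592041016), 5.19442892074585) (231, 216, 38, 25)
[[103, 104, 102], [107, 108, 104], [103, 104, 103], [104, 107, 103], [104, 104, 103], [103, 107, 102], [103, 105, 102], [103, 104, 101], [106, 106, 103], [106, 104, 103], [103, 103, 102], [102, 102, 98], [101, 101, 100], [104, 105, 105], [116, 118, 118], [126, 128, 129], [129, 130, 135], [131, 132, 136], [129, 130, 133], [127, 129, 132], [130, 133, 134], [129, 130, 133], [126, 129, 132], [129, 131, 133], [129, 129, 131], [127, 130, 132], [128, 130, 132], [128, 130, 132], [130, 132, 135], [129, 131, 133], [128, 130, 132], [125, 128, 131], [128, 130, 132], [126, 129, 130], [122, 124, 127], [108, 111, 110], [106, 107, 104], [107, 107, 103], [104, 104, 103], [105, 107, 103], [108, 109, 104], [104, 104, 100], [104, 104, 103], [102, 104, 100], [106, 106, 101], [102, 104, 101]]
```

View pics/crop.png

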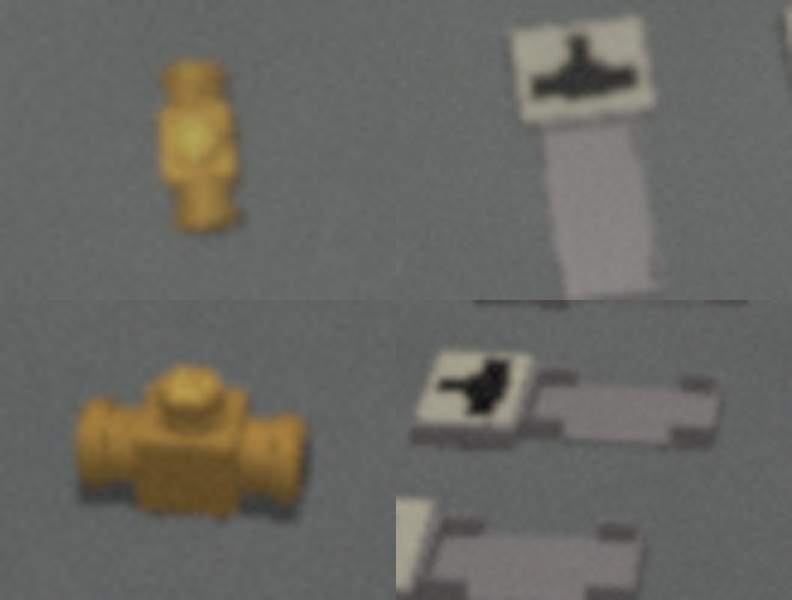

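The crop confirms both: the brass valve stands cap up with its cap at about (193,193) in the top view, and the middle tray's label is a T with its stub away from the slot. Next come positions and heights.

Run:
```python
from h import *
f=lambda x,y,ox,oy,k:((x+.5)*k-.5+ox,(y+.5)*k-.5+oy)
a=f(198,138,160,170,1/6); b=f(190,83,218,205,1/6)
print("cap top",tri(a,b))
k=82/396
# tray: floor near corners/mid & label corners top vs side
t=cv2.imread("pics/top0.png"); s=cv2.imread("pics/side0.png")
print("label far corners tri", tri(f(112,32,262,136,k),f(22,120,218,135,k)), tri(f(246,18,262,136,k),f(40,52,218,135,k)))
# top masks
g=cv2.GaussianBlur(t,(3,3),0).astype(int)
reg=np.zeros(t.shape[:2],np.uint8); reg[159:202,283:325]=1
m=((g.min(2)>115)&(reg>0)).astype(np.uint8)
c=max(cv2.findContours(m,0,1)[0],key=cv2.contourArea)
for z in(.003,):
    P=plane("top",c.reshape(-1,2),z)[:,:2]; r=cv2.minAreaRect((P*1000).astype(np.float32)); print("steel z",z,r,cv2.boxPoints(r))
reg[:]=0; reg[132:168,280:322]=1
m=((g.min(2)>160)&(reg>0)).astype(np.uint8)
c=max(cv2.findContours(m,0,1)[0],key=cv2.contourArea)
P=plane("top",c.reshape(-1,2),.015)[:,:2]; r=cv2.minAreaRect((P*1000).astype(np.float32)); print("label",r)
# steel in side view
reg[:]=0; reg[145:170,246:290]=1; g2=cv2.GaussianBlur(s,(3,3),0).astype(int)
print("side lvl",g2[157,240:292].min(1).tolist())
m=((g2.min(2)>120)&(reg>0)).astype(np.uint8)
c=max(cv2.findContours(m,0,1)[0],key=cv2.contourArea)
P=plane("side",c.reshape(-1,2),.003)[:,:2]; r=cv2.minAreaRect((P*1000).astype(np.float32)); print("side steel",r)
# valve
for n,im,(x,y,w,h),z in(("top",t,(170,170,45,45),.02),("side",s,(215,205,65,45),.02)):
    mm=mask(im[y:y+h,x:x+w,::-1].copy(),"brass"); yx=np.argwhere(mm>0)
    P=plane(n,yx[:,::-1]+[x,y],z)[:,:2]; w_,v=np.linalg.eigh(np.cov(P.T)); 
    print(n,"valve",P.mean(0),"axis deg",np.degrees(np.arctan2(v[1,1],v[0,1])),P.min(0),P.max(0))
```

```text
cap top (array([0.44206606, 0.17370144, 0.04662242]), np.float64(0.0008664954688462474))
label far corners tri (array([ 0.59103657, -0.09311044,  0.01815007]), np.float64(0.0032752831122901745)) (array([ 0.60329371, -0.17547453,  0.01463997]), np.float64(0.0027776265202665343))
steel z 0.003 ((484.7152099609375, -147.09190368652344), (103.04045104980469, 58.925498962402344), 6.319911003112793) [[ 430.26483 -123.47954]
 [ 436.75134 -182.04692]
 [ 539.1656  -170.70427]
 [ 532.6791  -112.13689]]Traceback (most recent call last):
  File "<stdin>", line 18, in <module>
ValueError: max() iterable argument is empty
```

Run:
```python
from h import *
t=cv2.imread("pics/top0.png"); s=cv2.imread("pics/side0.png")
g=cv2.GaussianBlur(t,(3,3),0).astype(int); print(g[145,283:318,2].tolist()); print(g[140:205,305,2].tolist())
reg=np.zeros(t.shape[:2],np.uint8); reg[132:165,280:322]=1
m=((g[...,2]>160)&(reg>0)).astype(np.uint8)
c=max(cv2.findContours(m,0,1)[0],key=cv2.contourArea)
P=plane("top",c.reshape(-1,2),.015)[:,:2]; r=cv2.minAreaRect((P*1000).astype(np.float32)); print("label",r)
reg[:]=0; reg[145:170,246:290]=1; g2=cv2.GaussianBlur(s,(3,3),0).astype(int)
print("side lvl",g2[157,240:292,2].tolist())
m=((g2[...,2]>118)&(reg>0)).astype(np.uint8)
c=max(cv2.findContours(m,0,1)[0],key=cv2.contourArea)
P=plane("side",c.reshape(-1,2),.003)[:,:2]; r=cv2.minAreaRect((P*1000).astype(np.float32)); print("side steel",r,cv2.boxPoints(r).tolist())
for n,im,(x,y,w,h),z in(("top",t,(170,170,45,45),.02),("side",s,(215,205,65,45),.02)):
    mm=mask(im[y:y+h,x:x+w,::-1].copy(),"brass"); yx=np.argwhere(mm>0)
    P=plane(n,yx[:,::-1]+[x,y],z)[:,:2]; w_,v=np.linalg.eigh(np.cov(P.T)); 
    print(n,"valve",P.mean(0),"axis deg",np.degrees(np.arctan2(v[1,1],v[0,1])),P.min(0),P.max(0))
o=manip.get_obs(); print(R.from_quat(o['ee_rot']).as_matrix().round(4))
```

```text
[101, 103, 114, 134, 151, 158, 159, 158, 158, 158, 157, 155, 151, 139, 115, 87, 68, 72, 95, 124, 145, 154, 157, 158, 159, 159, 159, 159, 154, 142, 126, 112, 104, 102, 102]
[130, 146, 155, 157, 158, 157, 154, 146, 129, 103, 76, 59, 54, 59, 77, 106, 133, 144, 138, 124, 114, 114, 121, 127, 130, 131, 131, 132, 132, 132, 132, 131, 132, 132, 132, 131, 132, 132, 133, 133, 134, 134, 133, 133, 132, 132, 133, 133, 133, 133, 134, 134, 134, 134, 134, 131, 122, 111, 104, 102, 102, 102, 101, 101, 101]Traceback (most recent call last):
  File "<stdin>", line 6, in <module>
ValueError: max() iterable argument is empty
```

Run:
```python
from h import *
t=cv2.imread("pics/top0.png"); s=cv2.imread("pics/side0.png")
g=cv2.GaussianBlur(t,(3,3),0).astype(int)
reg=np.zeros(t.shape[:2],np.uint8); reg[132:165,280:322]=1
m=((g[...,2]>137)&(reg>0)).astype(np.uint8)
c=max(cv2.findContours(m,0,1)[0],key=cv2.contourArea)
P=plane("top",c.reshape(-1,2),.015)[:,:2]; r=cv2.minAreaRect((P*1000).astype(np.float32)); print("label",r)
reg[:]=0; reg[145:170,246:290]=1; g2=cv2.GaussianBlur(s,(3,3),0).astype(int)
print("side lvl",g2[157,240:292,2].tolist())
m=((g2[...,2]>112)&(reg>0)).astype(np.uint8)
for c in cv2.findContours(m,0,1)[0]:
  if cv2.contourArea(c)>50:
    P=plane("side",c.reshape(-1,2),.003)[:,:2]; r=cv2.minAreaRect((P*1000).astype(np.float32)); print("side steel",r,cv2.boxPoints(r).tolist())
for n,im,(x,y,w,h),z in(("top",t,(170,170,45,45),.02),("side",s,(215,205,65,45),.02)):
    mm=mask(im[y:y+h,x:x+w,::-1].copy(),"brass"); yx=np.argwhere(mm>0)
    P=plane(n,yx[:,::-1]+[x,y],z)[:,:2]; w_,v=np.linalg.eigh(np.cov(P.T)); 
    print(n,"valve",P.mean(0),"axis deg",np.degrees(np.arctan2(v[1,1],v[0,1])),P.min(0),P.max(0))
o=manip.get_obs(); print(R.from_quat(o['ee_rot']).as_matrix().round(4))
```

```text
label ((585.1287841796875, -159.6737823486328), (28.593778610229492, 29.899972915649414), 6.984947204589844)
side lvl [152, 152, 141, 124, 107, 98, 101, 111, 118, 119, 118, 119, 119, 120, 120, 119, 119, 119, 119, 119, 119, 120, 120, 120, 120, 121, 121, 121, 121, 122, 122, 122, 121, 121, 122, 122, 122, 122, 121, 121, 121, 121, 121, 115, 104, 94, 94, 97, 98, 97, 97, 97]
side steel ((483.5675048828125, -149.860595703125), (97.52764892578125, 54.293582916259766), 11.887472152709961) [[430.2574768066406, -133.3408660888672], [441.4414367675781, -186.47007751464844], [536.8775634765625, -166.3803253173828], [525.693603515625, -113.25111389160156]]
top valve [0.44205876 0.17635166] axis deg -175.00099777026026 [0.40407112 0.16086592] [0.47995924 0.19275264]
side valve [0.44237557 0.17569146] axis deg 167.52760818488375 [0.40058839 0.13237051] [0.48466222 0.21093396]
[[ 2.954e-01 -9.554e-01 -4.000e-04]
 [-9.554e-01 -2.954e-01  1.200e-03]
 [-1.300e-03  1.000e-04 -1.000e+00]]
```

Both views agree on the valve at about (0.442, 0.175), axis +5°, top at 47 mm. They put the slot at about (0.486, -0.148), axis +6°. I'm setting out by way of a point ahead of the base.

Request:
move_arm(
  moves=[
    [0,0,12,-0.19,-0.39,0,0.085],
    [0,0,12,-0.19,-0.39,0,0.085],
    [0,0,12,-0.19,-0.39,0,0.085],
    [0,0,12,-0.19,-0.39,0,0.085],
    [0,0,12,-0.19,-0.39,0,0.085],
    [0,0,12,-0.19,-0.39,0,0.085],
    [0,0,12,-0.19,-0.39,0,0.085],
    [0,0,12,-0.19,-0.39,0,0.085],
    [0,0,12,-0.19,-0.39,0,0.085],
    [0,0,12,-0.19,-0.39,0,0.085],
  ],
)

```text
clock: 1.1
position: [0.5048, -0.2946, 0.1945]
ee_rot: [0.741, -0.671, -0.001, -0.001]
ft_force: [-0.9, -0.7, -0.6]
grip_width: 0.99
```

```bash
cat >> h.py <<'E'
def go(p,ang,o=None):
    """rotvec deg + tool shift to reach world p with tool x at angle ang (deg), pointing down"""
    o=o or manip.get_obs(); Rc=R.from_quat(o['ee_rot']); a=np.radians(ang)
    Rt=R.from_matrix(np.array([[np.cos(a),np.sin(a),0],[np.sin(a),-np.cos(a),0],[0,0,-1.]]))
    print("t",round(float(o['clock']),2),"pos",o['position'].round(4),"f",o['ft_force'].round(1),"w",round(float(o['grip_width']),3))
    print("turn",(Rc.inv()*Rt).as_rotvec(degrees=True).round(2),"shift",Rc.inv().apply(np.array(p)-o['position']).round(4))
E
python3 -c "
from h import *
go((.442,.175,.14),-85)"
```

```text
t 1.1 pos [ 0.5048 -0.2946  0.1945] f [-0.9 -0.7 -0.6] w 0.99
turn [-0.07  0.15  0.67] shift [-0.4733  0.0162  0.0556]
```

Request:
move_arm(
  moves=[
    [0,0,1,-0.473,0.016,0.055,0.085],
    [0,0,1,-0.473,0.016,0.055,0.085],
    [0,0,1,-0.473,0.016,0.055,0.085],
    [0,0,1,-0.473,0.016,0.055,0.085],
    [0,0,1,-0.473,0.016,0.055,0.085],
    [0,0,1,-0.473,0.016,0.055,0.085],
    [0,0,1,-0.473,0.016,0.055,0.085],
    [0,0,1,-0.473,0.016,0.055,0.085],
    [0,0,1,-0.473,0.016,0.055,0.085],
    [0,0,1,-0.473,0.016,0.055,0.085],
  ],
)

```text
clock: 2.1
position: [0.4411, 0.1726, 0.1396]
ee_rot: [0.734, -0.68, -0.0, -0.0]
ft_force: [0.2, -0.7, -0.1]
grip_width: 0.994
```

Run:
```python
from h import *
go((.442,.175,.003),-85)
c=lambda n,x,y,w,h:cv2.resize(cams.camera(n)[y:y+h,x:x+w,::-1],(396,396),interpolation=cv2.INTER_CUBIC)
cv2.imwrite("pics/c1.png",np.hstack([c("top",140,140,110,110),c("side",195,140,110,110)]))
```

```text
t 2.1 pos [0.4411 0.1726 0.1396] f [ 0.2 -0.7 -0.1] w 0.994
turn [ 0.    0.03 -0.63] shift [-0.0023 -0.0011  0.1366]
```

View pics/c1.png

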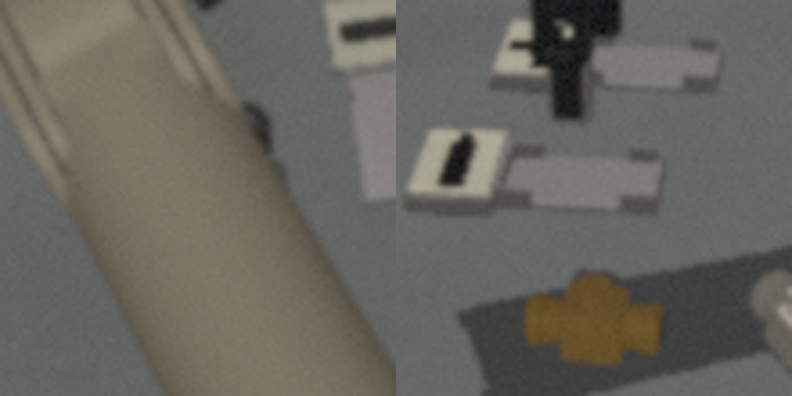

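The side crop shows the open fingers above the valve, with the near fingertip at crop (570,112) and the valve at (595,320). The arm hides the valve in the top view. I'm descending part way to check the alignment before going down.

Request:
move_arm(
  moves=[
    [0,0,-0.6,-0.002,-0.001,0.04,0.085],
    [0,0,-0.6,-0.002,-0.001,0.08,0.085],
    [0,0,-0.6,-0.002,-0.001,0.095,0.085],
    [0,0,-0.6,-0.002,-0.001,0.095,0.085],
  ],
)

```text
clock: 2.6
position: [0.4418, 0.1691, 0.0426]
ee_rot: [0.735, -0.678, -0.001, 0.002]
ft_force: [0.6, 0.5, 0.6]
grip_width: 0.993
```

Run:
```python
from h import *
go((.442,.175,.003),-85)
c=lambda n,x,y,w,h:cv2.resize(cams.camera(n)[y:y+h,x:x+w,::-1],(500,500),interpolation=cv2.INTER_CUBIC)
cv2.imwrite("pics/c2.png",c("side",195,160,110,110))
```

```text
t 2.6 pos [0.4418 0.1691 0.0426] f [0.6 0.5 0.6] w 0.993
turn [ 0.27 -0.07 -0.31] shift [-0.0059 -0.0008  0.0396]
```

View pics/c2.png

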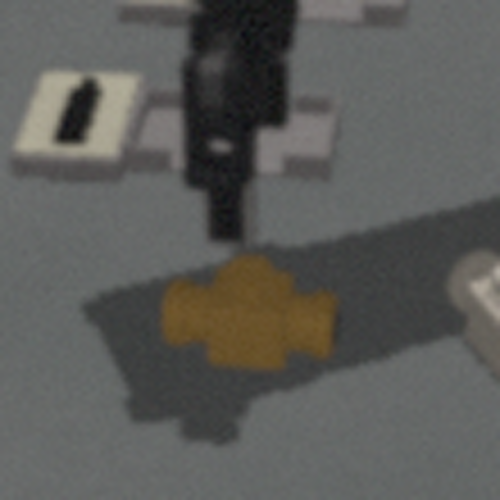

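Run:
```python
from h import *
k=110/500
for z in(.043,.056): print(z,plane("side",[(195+225*k,160+241*k),(195+208*k,160+241*k),(195+243*k,160+241*k)],z).round(4).tolist())
go((.442,.175,.003),-85); print(manip.get_obs()['joint_pos'].round(3), manip.get_obs()['joint_velocities'].round(3))
```

```text
0.043 [[0.4586, 0.1533, 0.043], [0.4665, 0.155, 0.043], [0.4503, 0.1515, 0.043]]
0.056 [[0.4537, 0.1696, 0.056], [0.4614, 0.1713, 0.056], [0.4455, 0.1678, 0.056]]
t 2.65 pos [0.4429 0.1699 0.0443] f [-0.   1.1  0.2] w 0.992
turn [ 0.12 -0.03 -0.29] shift [-0.0052  0.0004  0.0413]
[ 0.196  0.225 -0.712  1.986  0.175  0.994 -2.089] [ 0.003 -0.03  -0.015 -0.035 -0.01   0.011  0.003]
```

Run:
```python
from h import *
def proj(n,P):
    p=cams.camera_params(n); K=np.array([[p['fx'],0,p['cx']],[0,p['fy'],p['cy']],[0,0,1]])
    q=R.from_quat(p['rotation']).inv().apply(np.atleast_2d(P)-p['xyz'])*[1,-1,-1]
    return cv2.projectPoints(q.reshape(-1,1,3),np.zeros(3),np.zeros(3),K,p['dist_coeffs'])[0].reshape(-1,2).round(1)
u=np.array([.087,-.996,0])
for nm,P in(("c1",(.4411,.1726,.1396)),("c2",(.4429,.1699,.0443))):
    P=np.array(P)+[0,0,.013]
    print(nm,"near,far,mid",proj("side",[P-.045*u,P+.045*u,P]).tolist())
print("cap",proj("side",[.442,.174,.046]),"c1 tip seen 243.3,172; c2 tip seen 244.5,213")
im=cams.camera("side"); cv2.imwrite("pics/s3.png",cv2.resize(im[100:300,150:400,::-1],(750,600),interpolation=cv2.INTER_CUBIC))
```

```text
c1 near,far,mid [[244.4, 188.6], [252.2, 164.1], [248.4, 175.9]]
c2 near,far,mid [[245.6, 226.8], [252.9, 200.8], [249.4, 213.3]]
cap [[249.5 218.8]] c1 tip seen 243.3,172; c2 tip seen 244.5,213
```

View pics/s3.png

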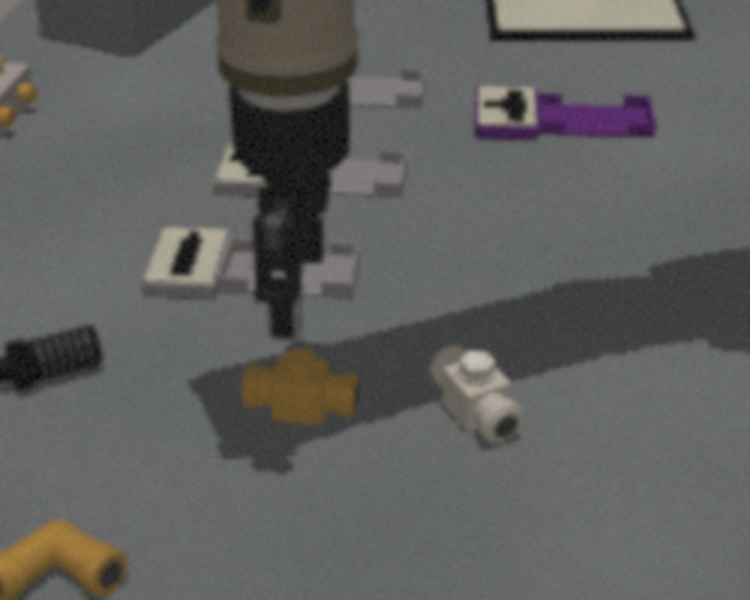

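The tip sits about 14 px above the predicted position in both looks: seen at (245,212), predicted (245.6,226.8). The start pictures hold the gripper in two views, so I'll use them to find out whether this is an offset in y or in z.

```bash
cat >> h.py <<'E'
def proj(n,P):
    p=cams.camera_params(n); K=np.array([[p['fx'],0,p['cx']],[0,p['fy'],p['cy']],[0,0,1]])
    q=R.from_quat(p['rotation']).inv().apply(np.atleast_2d(P)-p['xyz'])*[1,-1,-1]
    return cv2.projectPoints(q.reshape(-1,1,3),np.zeros(3),np.zeros(3),K,p['dist_coeffs'])[0].reshape(-1,2).round(1)
E
python3 - <<'E'
from h import *
P=np.array([.1845,-.5968,.2072]);u=np.array([.295,-.955,0])
out=[]
for n,x,y in(("top",432,244),("side",360,0)):
    im=cv2.imread(f"pics/{n}0.png")[y:y+80,x:x+80]; im=cv2.resize(im,(400,400),interpolation=cv2.INTER_CUBIC)
    q=proj(n,[P-.048*u,P+.048*u]); print(n,q.tolist())
    for a in q: cv2.circle(im,tuple(int(v) for v in ((a-[x,y]+.5)*5)),4,(0,0,255),1)
    out.append(cv2.convertScaleAbs(im,alpha=1.6,beta=20))
cv2.imwrite("pics/g0.png",np.hstack(out))
E
```

```text
top [[477.7, 286.1], [510.0, 273.1]]
side [[394.6, 45.4], [385.4, 36.4]]
```

View pics/g0.png

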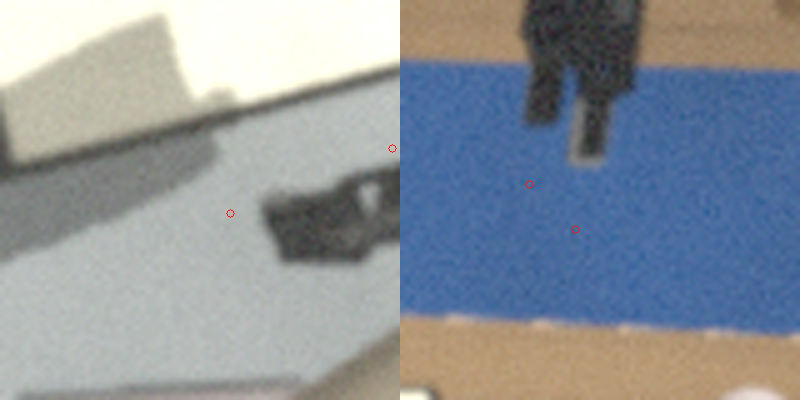

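Run:
```python
from h import *
u=np.array([.295,-.955,0]);P=np.array([.1845,-.5968,.2072])
print("exp near tip",P-.048*u)
for a in((486.3,289.5),(485.5,286),(487,293)):
    print(tri(a,(397.6,32)))
for dz in(0,.02,.035,.05):
  for dy in (0,-.025):
    Q=P+[0,dy,dz]; print(dz,dy,proj("top",Q-.05*u),proj("side",[Q-.048*u,Q+.048*u]).tolist())
```

```text
exp near tip [ 0.17034 -0.55096  0.2072 ]
(array([ 0.16547102, -0.55250262,  0.24653799]), np.float64(0.004218843775157623))
(array([ 0.16976741, -0.55067412,  0.24688892]), np.float64(0.004201946813490689))
(array([ 0.16120035, -0.55391214,  0.24638083]), np.float64(0.012635376575067721))
0 0 [[477.  286.4]] [[394.6, 45.4], [385.4, 36.4]]
0 -0.025 [[486.2 285.9]] [[394.6, 42.9], [385.5, 34.3]]
0.02 0 [[480.9 286.6]] [[395.6, 38.7], [386.3, 30.0]]
0.02 -0.025 [[490.2 286.2]] [[395.6, 36.3], [386.4, 27.9]]
0.035 0 [[484.  286.8]] [[396.4, 33.6], [387.0, 25.2]]
0.035 -0.025 [[493.3 286.4]] [[396.4, 31.3], [387.1, 23.1]]
0.05 0 [[487.1 287.1]] [[397.2, 28.4], [387.7, 20.3]]
0.05 -0.025 [[496.5 286.6]] [[397.2, 26.2], [387.8, 18.3]]
```

The offset is in z: the tips triangulate about 37 mm higher than the stated geometry, while x and y agree. I'll go down 40 mm, which is safe under either reading, and look again.

Request:
move_arm(
  moves=[
    [0,0,0,-0.004,0,0.02,0.085],
    [0,0,0,-0.004,0,0.04,0.085],
    [0,0,0,-0.004,0,0.04,0.085],
    [0,0,0,-0.004,0,0.04,0.085],
  ],
)

```text
clock: 3.1
position: [0.4438, 0.1752, 0.0062]
ee_rot: [0.736, -0.677, 0.0, -0.0]
ft_force: [0.2, -0.4, 0.5]
grip_width: 0.995
```

Run:
```python
from h import *
go((.442,.175,.003),-85)
u=np.array([.087,-.996,0]);P=manip.get_obs()['position']
for b in(.013,.048): print(b,proj("side",[P+[0,0,b]-.045*u,P+[0,0,b]+.045*u]).tolist())
im=cams.camera("side"); cv2.imwrite("pics/s4.png",cv2.resize(im[160:270,195:305,::-1],(550,550),interpolation=cv2.INTER_CUBIC))
```

```text
t 3.1 pos [0.4438 0.1752 0.0062] f [ 0.2 -0.4  0.5] w 0.995
turn [-0.07  0.   -0.24] shift [0.     0.0018 0.0032]
0.013 [[245.1, 242.8], [252.3, 216.0]]
0.048 [[244.5, 229.6], [251.9, 203.3]]
```

View pics/s4.png

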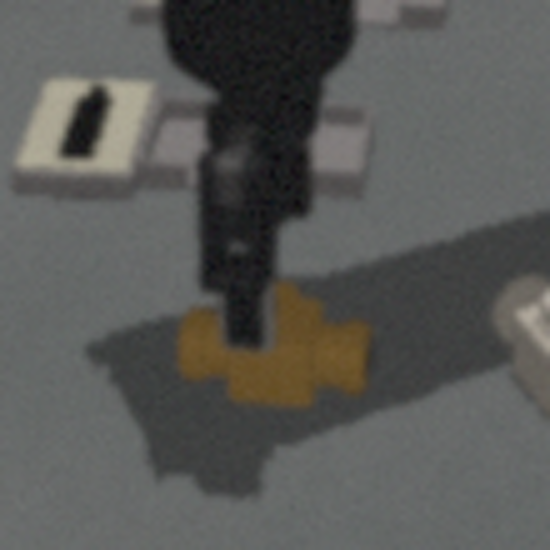

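The tip is at crop (248,345), which is px (244.6,229). That matches a tip 48 mm above the reported TCP, so the fingers really are about 35 mm short of it. I'm going down about 37 mm further, watching the force.

Request:
move_arm(
  moves=[
    [0,0,0,0,0.001,0.012,0.085],
    [0,0,0,0,0.001,0.024,0.085],
    [0,0,0,0,0.001,0.03,0.085],
    [0,0,0,0,0.001,0.03,0.085],
  ],
)

```text
clock: 3.55
position: [0.4411, 0.1749, -0.0263]
ee_rot: [0.736, -0.677, -0.001, 0.001]
ft_force: [-0.8, -0.8, -0.0]
grip_width: 0.999
```

Request:
move_arm(
  moves=[
    [0,0,0,0,0,0.004,0.085],
    [0,0,0,0,0,0.007,0.085],
    [0,0,0,0,0,0.007,0.085],
  ],
)

```text
clock: 3.85
position: [0.4418, 0.1751, -0.0324]
ee_rot: [0.736, -0.677, -0.0, 0.0]
ft_force: [-0.1, -0.2, 0.6]
grip_width: 0.995
```

Run:
```python
from h import *
go((.442,.175,-.032),-85)
u=np.array([.087,-.996,0]);P=manip.get_obs()['position']
print(proj("side",[P+[0,0,.048]-.045*u]).tolist())
im=cams.camera("side"); cv2.imwrite("pics/s5.png",cv2.resize(im[160:270,195:305,::-1],(550,550),interpolation=cv2.INTER_CUBIC))
```

```text
t 3.85 pos [ 0.4418  0.1751 -0.0324] f [-0.1 -0.2  0.6] w 0.995
turn [ 0.02 -0.01 -0.22] shift [ 0.0001 -0.0002 -0.0004]
[[246.1, 244.2]]
```

View pics/s5.png

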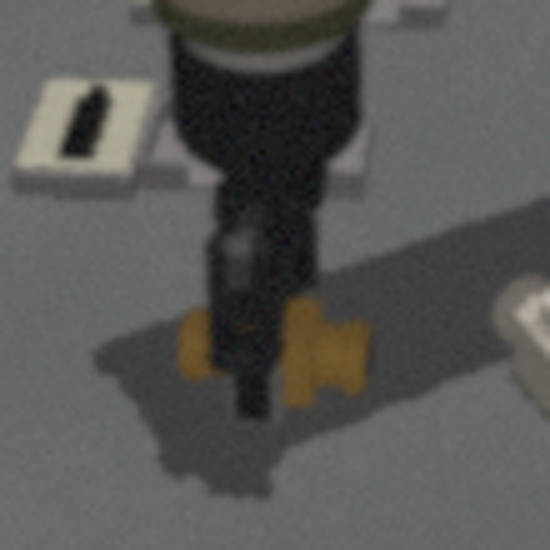

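The fingers straddle the block, with the near tip at crop (252,417), as predicted, and no contact force. Closing.

Request:
move_arm(
  moves=[
    [0,0,0,0,0,0,0.02],
    [0,0,0,0,0,0,0.02],
    [0,0,0,0,0,0,0.02],
    [0,0,0,0,0,0,0.02],
    [0,0,0,0,0,0,0.02],
    [0,0,0,0,0,0,0.02],
    [0,0,0,0,0,0,0.02],
    [0,0,0,0,0,0,0.02],
    [0,0,0,0,0,0,0.02],
    [0,0,0,0,0,0,0.02],
  ],
  grip_force=60,
)

```text
clock: 4.9
position: [0.4423, 0.1753, -0.0318]
ee_rot: [0.736, -0.677, 0.0, -0.0]
ft_force: [-1.5, -0.3, 5.7]
grip_width: 0.386
```

Request:
move_arm(
  moves=[
    [0,0,0,0,0,-0.02,0.02],
    [0,0,0,0,0,-0.05,0.02],
    [0,0,0,0,0,-0.1,0.02],
    [0,0,0,0,0,-0.1,0.02],
    [0,0,0,0,0,-0.1,0.02],
  ],
)

```text
clock: 5.4
position: [0.4422, 0.1748, 0.068]
ee_rot: [0.736, -0.677, 0.001, -0.0]
ft_force: [0.3, 0.0, -6.4]
grip_width: 0.388
```

Run:
```python
from h import *
go((.486,-.148,.068),-83.7)
```

```text
t 5.4 pos [0.4422 0.1748 0.068 ] f [ 0.3  0.  -6.4] w 0.388
turn [-0.06 -0.04 -1.55] shift [ 3.253e-01 -1.700e-02  2.000e-04]
```

Request:
move_arm(
  moves=[
    [0,0,-1.5,0.04,-0.002,0,0.02],
    [0,0,-1.5,0.08,-0.004,0,0.02],
    [0,0,-1.5,0.12,-0.006,0,0.02],
    [0,0,-1.5,0.16,-0.008,0,0.02],
    [0,0,-1.5,0.2,-0.01,0,0.02],
    [0,0,-1.5,0.24,-0.013,0,0.02],
    [0,0,-1.5,0.28,-0.015,0,0.02],
    [0,0,-1.5,0.31,-0.017,0,0.02],
    [0,0,-1.5,0.325,-0.017,0,0.02],
    [0,0,-1.5,0.325,-0.017,0,0.02],
  ],
)

```text
clock: 6.4
position: [0.4844, -0.1492, 0.0658]
ee_rot: [0.744, -0.669, -0.002, 0.001]
ft_force: [0.4, 0.9, -4.5]
grip_width: 0.386
```

Request:
move_arm(
  moves=[
    [0,0,0,0,0,0.03,0.02],
    [0,0,0,0,0,0.06,0.02],
    [0,0,0,0,0,0.065,0.02],
    [0,0,0,0,0,0.065,0.02],
  ],
)

```text
clock: 6.8
position: [0.4849, -0.1458, 0.0019]
ee_rot: [0.745, -0.667, -0.002, 0.0]
ft_force: [0.0, 0.1, -3.3]
grip_width: 0.389
```

Run:
```python
from h import *
go((.486,-.148,-.028),-83.7)
im=cams.camera("side"); t=cams.camera("top")
cv2.imwrite("pics/s6.png",np.hstack([cv2.resize(im[125:195,200:305,::-1],(600,400),interpolation=cv2.INTER_CUBIC),cv2.resize(t[125:215,280:325,::-1],(200,400),interpolation=cv2.INTER_CUBIC)]))
```

```text
t 6.8 pos [ 0.4849 -0.1458  0.0019] f [ 0.   0.1 -3.3] w 0.389
turn [0.16 0.1  0.07] shift [ 0.0024 -0.001   0.0299]
```

View pics/s6.png

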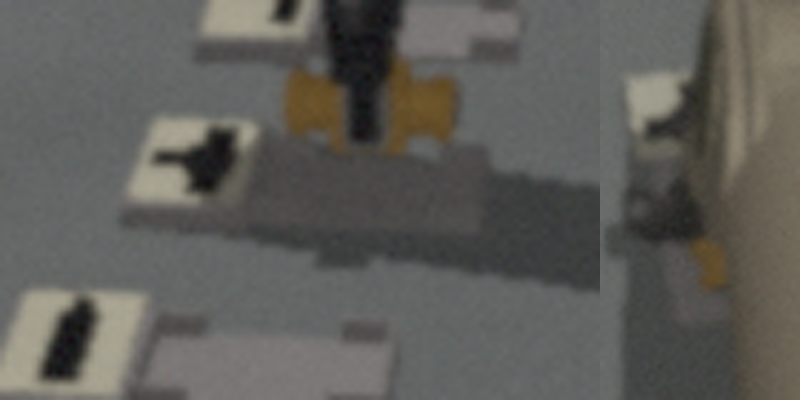

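The side view shows the held valve level above the T tray, with its block bottom at crop (368,150), px (264.4,151.3). The slot below lies in the arm's shadow. I'll check the prediction, then lower the valve.

Run:
```python
from h import *
a=np.radians(6.3);ex=np.array([np.cos(a),np.sin(a),0]);ey=np.array([-np.sin(a),np.cos(a),0])
V=np.array([.4849,-.1458,.034])
print("block bottom near",proj("side",V+.017*ey),"seen 264.4,151.3; port ends",proj("side",[V+[0,0,.017]+.038*ex,V+[0,0,.017]-.038*ex]).tolist(),"seen x 249.8,280.3 y ~143")
S=np.array([.486,-.148,0])
print("tray bottom +y near/far corners",proj("side",[S+.03*ey-.055*ex,S+.03*ey+.055*ex]).tolist(),"top -y near corner",proj("side",S-.03*ey-.055*ex+[0,0,.015]),
 "seen near bottom",(200+482/5.714,125+230/5.714),"top -y near",(200+490/5.714,125+147/5.714))
```

```text
block bottom near [[263.6 151.8]] seen 264.4,151.3; port ends [[250.4, 142.6], [278.4, 143.9]] seen x 249.8,280.3 y ~143
tray bottom +y near/far corners [[283.3, 165.8], [242.9, 163.7]] top -y near corner [[285.2 150. ]] seen near bottom (284.35421771088556, 165.25201260063002) top -y near (285.7542877143857, 150.7262863143157)
```

Predictions and sightings agree within about 2 px. Lowering.

Request:
move_arm(
  moves=[
    [0,0,0,0.002,-0.001,0.01,0.02],
    [0,0,0,0.002,-0.001,0.02,0.02],
    [0,0,0,0.002,-0.001,0.027,0.02],
    [0,0,0,0.002,-0.001,0.027,0.02],
    [0,0,0,0.002,-0.001,0.027,0.02],
  ],
)

```text
clock: 7.4
position: [0.4871, -0.1491, -0.0243]
ee_rot: [0.745, -0.667, -0.0, 0.0]
ft_force: [-0.6, -0.3, -4.7]
grip_width: 0.386
```

Request:
move_arm(
  moves=[
    [0,0,0,0,0,0.002,0.02],
    [0,0,0,0,0,0.003,0.02],
    [0,0,0,0,0,0.003,0.02],
    [0,0,0,0,0,0.003,0.02],
  ],
)

```text
clock: 7.8
position: [0.4873, -0.1492, -0.027]
ee_rot: [0.745, -0.667, 0.0, -0.0]
ft_force: [0.1, 0.3, -4.3]
grip_width: 0.389
```

Still carrying the weight (-4.3 N), so another 2–3 mm until the floor takes it.

Request:
move_arm(
  moves=[
    [0,0,0,0,0,0.001,0.02],
    [0,0,0,0,0,0.002,0.02],
    [0,0,0,0,0,0.002,0.02],
    [0,0,0,0,0,0.002,0.02],
  ],
)

```text
clock: 8.2
position: [0.4873, -0.1492, -0.0288]
ee_rot: [0.745, -0.667, 0.0, 0.0]
ft_force: [-2.4, -0.3, 3.4]
grip_width: 0.391
```

The floor has taken the weight: the force went from -4.3 to +3.4 N. Releasing and rising.

Request:
move_arm(
  moves=[
    [0,0,0,0,0,0,0.07],
    [0,0,0,0,0,0,0.07],
    [0,0,0,0,0,0,0.07],
    [0,0,0,0,0,0,0.07],
    [0,0,0,0,0,0,0.07],
    [0,0,0,0,0,0,0.07],
    [0,0,0,0,0,0,0.07],
    [0,0,0,0,0,0,0.07],
  ],
)

```text
clock: 9.0
position: [0.4872, -0.1492, -0.0291]
ee_rot: [0.745, -0.667, 0.0, 0.0]
ft_force: [0.9, -0.2, 0.4]
grip_width: 0.818
```

Request:
move_arm(
  moves=[
    [0,0,0,0,0,-0.02,0.07],
    [0,0,0,0,0,-0.05,0.07],
    [0,0,0,0,0,-0.1,0.07],
    [0,0,0,0,0,-0.15,0.07],
    [0,0,0,0,0,-0.2,0.07],
    [0,0,0,0.1,0,-0.2,0.07],
    [0,0,0,0.2,0,-0.2,0.07],
    [0,0,0,0.25,0,-0.2,0.07],
    [0,0,0,0.25,0,-0.2,0.07],
    [0,0,0,0.25,0,-0.2,0.07],
  ],
)

```text
clock: 10.0
position: [0.5144, -0.3997, 0.1709]
ee_rot: [0.745, -0.667, 0.0, 0.0]
ft_force: [1.1, -0.5, 0.9]
grip_width: 0.821
```

Run:
```python
from h import *
go((.486,-.148,.2),-83.7)
t=cams.camera("top"); s=cams.camera("side")
for n,im,(x,y,w,h) in(("top",t,(280,165,50,40)),("side",s,(225,125,75,45))):
    mm=mask(im[y:y+h,x:x+w].copy(),"brass"); yx=np.argwhere(mm>0); print(n,len(yx))
    if len(yx)>20:
        P=plane(n,yx[:,::-1]+[x,y],.023)[:,:2]; w_,v=np.linalg.eigh(np.cov(P.T)); print(P.mean(0).round(4),np.degrees(np.arctan2(v[1,1],v[0,1])).round(1))
cv2.imwrite("pics/end.png",np.hstack([cv2.resize(s[125:195,200:305,::-1],(450,300),interpolation=cv2.INTER_CUBIC),cv2.resize(t[125:215,270:360,::-1],(300,300),interpolation=cv2.INTER_CUBIC)]))
for n,im in(("top",t),("side",s)):
    d=cv2.absdiff(im[...,::-1],cv2.imread(f"pics/{n}0.png")).max(2)
    print(n,"elbow/silencer diff", (d[140:180,112:145].max(),d[115:145,178:208].max()) if n=="top" else (d[270:305,140:195].max(),d[205:232,142:190].max()))
```

```text
t 10.0 pos [ 0.5144 -0.3997  0.1709] f [ 1.1 -0.5  0.9] w 0.821
turn [ 0.   -0.02 -0.02] shift [-0.2533  0.0007 -0.0292]
top 247
[ 0.4863 -0.1486] -173.6
side 368
[ 0.4874 -0.1504] 113.0
top elbow/silencer diff (np.uint8(12), np.uint8(16))
side elbow/silencer diff (np.uint8(12), np.uint8(18))
```

View pics/end.png

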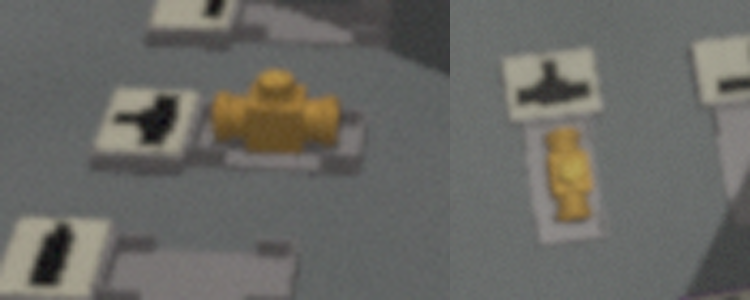

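The valve stands upright and lengthwise inside the T tray, centred at crop (570,172) in the top view and (276,115) in the side view, and it's clear of the gripper. Handing in.

```bash
python3 -c "
from workcell import manip
print(manip.hand_in())"
```

```text
the job is handed in; nothing more can be done
None
```

The brass check valve is in the steel tray with the T label. It stands upright and lengthwise on the slot floor, released, and I handed the job in at about 10 s of the 32 s allowed; no verdict was reported.

**Placing:** Before I let go, the wrist force changed from -4.3 to +3.4 N, so the valve was resting on the floor while still held.

**Last checks:**
- **Valve position:** The top view puts the valve at (0.486, -0.149) with its ports at 6.4°. I had measured the slot at (0.486, -0.148) and 6.3°.
- **Side view:** It puts the valve at (0.487, -0.150). Its axis estimate of 113° is not usable, because the outline includes the valve's height.
- **Bystanders:** The silencer and elbow look unchanged in both views, with only image noise between the first and last pictures.
- **Gripper:** It was clear of everything, about 25 cm to the side at 0.17 m height.

**Disagreement found:** The fingertips were about 35 mm higher than the stated tool geometry, in two views. I corrected for this with the side camera and the wrist force, so the grasp was made at a reported tool height of -0.032 m.

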